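# Hang the catch tray and start the polisher

## Task

Make the bench polisher ready and start it. First hang the catch tray on the headed stud on the polisher's front: put the mouth of the keyhole over the head, let the tray down until it hangs home behind the head, and let go of it. Then slide the dust cover of the switch box fully aside, press the flush start button right down (leave the mushroom stop button alone), and slide the cover fully shut again; leave the other things on the bench and machine where they are.

Things in the scene. Friction and masses are not known exactly. Their poses are not given: they have to be found in the camera images.
- polisher: bench polisher, grey steel, fixed; sizes mm. Front = its -x side. Origin: on the bench, in the front panel's plane, below the stud; x into the machine, z up. Base x 0..320, y -240..140, 115 high; ledge on top at x 0..120. Behind it a hood, open to the front, x 120..320, y -126..126, 311 high, felt wheel inside, and a dark motor x 155..275, y -236..-126, 290 high.
- stud (a point): headed steel stud standing level out of the polisher's front panel, 88 mm above the bench. Shank 8 mm diameter; head 18 mm diameter, 5 mm thick, beginning 7 mm from the panel, so the stud stands out 12 mm (to the polisher's -x). The point is on its axis, 3.5 mm from the panel.
- tray: catch tray of aluminium sheet, 0.24 to 0.39 kg, standing on the bench, 160 mm wide (y), 90 mm deep (x -90..0). Origin: bottom edge of the upright back plate, mid-width, on its back face; -x out over the tray, z up. Plate 112 mm high, 4 mm thick (x -4..0); side walls 35 mm, front lip 25 mm high. Hung home: axes parallel to the polisher's, back face at its panel, bottom about 18 mm above the bench.
- keyhole_mouth (a point): centre of the keyhole's round mouth, 26 mm across, in the tray's back plate (tray frame: -2, 0, 45 mm). From the mouth a slot 11 mm wide runs straight up to z 74 mm. With the mouth level with the stud the tray's bottom is 43 mm above the bench; it then goes down 25 mm.
- slot_top (a point): where the stud's axis lies when the tray hangs home, at the top of the slot, mid-thickness (tray frame: -2, 0, 70 mm); it then lies within a few mm of the stud point.
- tab (a point): middle of the top edge of the tray's lifting tab (tray frame: -4, 0, 160 mm). The tab stands above the plate, 70 mm wide (tray y), 8 mm thick (x -8..0), from z 112 to 160 mm. Grip it across its thickness; hung, its top is 63 mm above the polisher's ledge.
- switch_box: the polisher's starter box, fixed: grey, 90 (x) by 200 (y) by 60 mm high, fixing lugs 6 mm high out to x -72 and 72. Origin: centre of underside. On top two rails (x 27..35 and -35..-27 mm, up to 74 mm, y -44..96) carry the dust cover; the start button is between them at y -12, the stop button in the open at y -76. A conduit leaves the -y end, out to y -134, up to 42 mm high.
- cover (a joint): dust cover of the switch box, metres slid open: 0 fully shut over the start button, 0.066 fully open. It slides level towards the box's +y against about 2 N of friction and stays where it is left; it may start up to 12 mm ajar.
- cover_rib (a point): top middle of the grip rib on the dust cover, 102 mm above the bench; moves with it; at box y -12 mm when shut. The rib is 12 mm thick (box y), 44 mm long (box x), 24 mm tall above the cover plate. The plate is 74 by 60 mm (box x, y), 4 mm thick, its top 78 mm above the bench.
- start (a joint): start button travel, metres: 0 up, 0.006 fully down. It moves straight down and springs back; 1.5 N starts it, 5 N holds it fully down.
- start_top (a point): centre of the top of the flush start button under the cover: black, 30 mm diameter, its top 71 mm above the bench (3 mm below the cover plate), at box y -12 mm.
- stop (a joint): stop button travel, metres: 0 up, 0.006 fully down; springs back. Not to be pressed.
- stop_top (a point): centre of the top of the mushroom stop button: black, 34 mm diameter, its top 88 mm above the bench, at box y -76 mm.
- bowl: steel bowl, 124 mm across, 48 mm high, loose on the bench. Origin under its centre.
- mallet: mallet lying loose: handle 25 mm thick along x from -110 to 110 mm, head 52 mm across and 85 mm long (along y) at x 125 mm. Origin on the bench under the handle's middle.
- bottle: white plastic bottle with a cap, 66 mm diameter, 150 mm high, loose. Origin under its centre.
- torch: hand torch on a round foot 96 mm across: upright cylinder 52 mm diameter, black head, 195 mm high in all, nozzle reaching 65 mm out to its -x. Loose. Origin under its centre.
- plier_rack: wooden block 70 (x) by 170 (y) by 45 mm high with three pliers standing in it, up to 161 mm. Loose. Origin under its centre.
- bench_block: wood block 100 by 100 mm with a steel block on it, 52 mm high in all. Loose. Origin under its centre.
- compound_bar: bar of polishing compound, 100 (x) by 38 by 30 mm high, loose on the polisher's ledge. Origin under its centre.
- tin: round tin, 60 mm diameter, 45 mm high, loose on the polisher's ledge. Origin under its centre.
Mind the look-alikes: they are no part of the job. Leave any turquoise look-alike of the tray alone.

How it is judged:
By the outcome, as a careful person would: the job done as asked, in the order asked, and still so for the second after the job is handed in, with the robot touching nothing.
It also fails if it takes over 69 s, if anything falls off the work surface, if the arm or the gripper's body presses on something with over 40 N, if the wrist force passes 120 N, or if a joint passes its speed limit or range.

## Robot

A 6-joint arm with a two-finger parallel gripper is mounted at the origin on the work surface. World frame = base frame: x ahead of the robot, y to its left, z up, the work surface at z = 0. Lengths are in mm, angles in degrees, forces in N, time in s.
With the tool pointing down it reaches from about 350 to 850 mm from the base axis. Payload 8.1 kg.
Tool frame: the origin (TCP) lies on the centre line of the jaws, within the pads' length; the fingertips stand 19 mm ahead of it and the grasp point (between the pads) is the TCP; z points along the fingers, y is the direction in which the jaws open and shut (so a half turn about z gives the same grasp; the last joint's range is limited). The gripper opens to 85 mm and grips with 20 to 120 N. Pads are 22 mm wide; open, the fingers measure 114 mm over their backs; the gripper's body (76 mm by 85 mm) begins 54 mm behind the grasp point. The pads swing forward as they close: fully open they stand 13 mm farther back than shut.
Start: joints at [69.305, 7.471, 85.268, -0, 87.261, -4.893], TCP at [163.368, 577.336, 250.292] pointing down, gripper open.
Joint ranges: [-169.43, 169.43], [-51.17, 129.36], [1.28, 143.12], [-76.62, 256.62], [0, 156.53], [-152.29, 152.29]. Speed limits (degrees/s): [136.94, 136.94, 159.86, 180, 180, 180].

## Interface

Orientations are given as [roll, pitch, yaw] about the fixed x, y, z axes, in that order (R = Rz(yaw) Ry(pitch) Rx(roll)).
In Python, from bench import r, viewer gives the robot as it stands.
- The arm moves only by the tool carry_out, never from a script. Its argument "commands" is a list that holds one entry, the list of rows, each a list of 7 numbers: the finger opening in mm, from 0 to 85.4, then the shift along the tool's x, y, z in mm, then the turn, a rotation vector about the tool's x, y, z in degrees. A call has 1 to 5 rows; each row is the pose to reach, as a shift and turn from the pose commanded when the call began, along the tool's axes at that moment; what a row does not reach only later rows make up. A row lasts 1/8 s, in which the tool goes at most 62.5 mm and 10.7 degrees, less where a joint would pass 70% of its speed; a pose out of reach is approached as far as the arm can. A call with a gripper value outside its range is refused whole. The fingers move at their own pace and stop on an object; "grip_force" is the grip in N (left out, the last holds). Time passes only in rows, so rows that repeat a pose let the fingers close. It gives the time, the measured TCP pose, the force and the opening at its end, in the units of the state.
- r.sense(): the state, without advancing time (a new reading comes with each control period).
- viewer.snapshot(name): name is "scene" or "side" or "wrist"; returns the picture (384x512x3 uint8, red, green, blue); there is no depth.
- viewer.calibration(name): a dict with "camera_matrix" (3x3 intrinsics, pixels), "k1" (the pictures are not rectified: a ray, as slopes to the right and down, at radius r is drawn at 1 + k1 r^2 times it, then the intrinsics apply), "rvec" (rotation vector, rad) and "tvec" (3), from world to camera coordinates, as OpenCV has them. Camera axes: x right, y down, z forward; pixel columns grow to the right and rows downward; lengths in mm; the calibration is good to about 2 mm. A picture is of the moment at which its call begins: read the wrist's pose just before it. calibration takes no time and is no camera call; for the wrist camera it gives the pose at the moment of the call.
- r.hand_in(): hands the job in, once; it reports no verdict.
The state is a dict: "time": time; "joint_pos": joint angles; "qd": joint speeds; "joint_efforts": joint torques, N m; "tool_pos": TCP position; "tcp_rot": TCP orientation; "ft_force": force on the tool from outside, world axes, zero at the start; "wrist_torque": the same for the moment, N m; "finger_gap": finger opening in mm.
Only numpy, scipy, OpenCV 4.12 (cv2) and the standard library are available. Lean on these libraries where they do the work, as an engineer would, in place of code of your own. Each camera call takes 0.05 s, during which the arm holds its last target. There are 200 camera calls.

## Working session

There is one attempt and no reset: what is moved stays moved. The work goes in short steps, Python scripts to look and compute and a tool call to move; the robot and the scene stay as the last step left them, time stands still between calls to the robot, and variables do not carry over. Pictures are saved under pics/ and viewed, about 8 in all and at most 12, crops included, and the job is handed in when it is done.

Besides the shell and the picture viewer there is one more tool, called after "Request:" as name(argument=value, ...) on one line, values as JSON. carry_out: Moves the arm, as the interface text tells. Its arguments: {"type":"object","properties":{"commands":{"type":"array","items":{"type":"array","items":{"type":"array","items":{"type":"number"}}}},"grip_force":{"type":"number"}},"required":["commands"]}

```bash
ls; mkdir -p pics; python3 - <<'E'
from bench import r, viewer
import cv2,numpy as np
for n in("scene","side"):
    im=viewer.snapshot(n); cv2.imwrite(f"pics/{n}0.png",im[...,::-1]); c=viewer.calibration(n)
    R=cv2.Rodrigues(np.array(c["rvec"],float))[0]; print(n,c["camera_matrix"],c["k1"],(-R.T@np.array(c["tvec"]).ravel()).round(),R.round(2).tolist())
a=cv2.imread("pics/scene0.png");b=cv2.imread("pics/side0.png")
cv2.imwrite("pics/s0.png",cv2.resize(a,(800,600),interpolation=cv2.INTER_CUBIC));cv2.imwrite("pics/d0.png",cv2.resize(b,(800,600),interpolation=cv2.INTER_CUBIC))
s=r.sense();print({k:np.round(v,2).tolist() for k,v in s.items()})
E
```

```text
pics
scene [[410.58132155   0.         263.20833266]
 [  0.         410.58132155 192.92143704]
 [  0.           0.           1.        ]] -0.1355973817955157 [1403. -154. 1035.] [[0.09, 1.0, -0.01], [0.71, -0.07, -0.7], [-0.69, 0.05, -0.72]]
side [[401.62782442   0.         258.60725253]
 [  0.         401.62782442 193.4417394 ]
 [  0.           0.           1.        ]] -0.055649037139749245 [  126. -1008.   738.] [[0.93, -0.37, 0.01], [-0.19, -0.5, -0.84], [0.32, 0.78, -0.54]]
{'time': 0.1, 'joint_pos': [69.31, 7.51, 85.32, -0.0, 87.26, -4.89], 'qd': [-0.01, -0.04, -0.14, 0.1, -0.0, -0.08], 'joint_efforts': [0.0, -57.09, -50.19, -0.0, 0.01, -0.0], 'tool_pos': [163.19, 576.88, 249.33], 'tcp_rot': [-179.9, -0.01, 164.2], 'ft_force': [-0.29, 0.56, -0.95], 'wrist_torque': [0.02, 0.01, 0.05], 'finger_gap': 85.67}
```

View pics/s0.png

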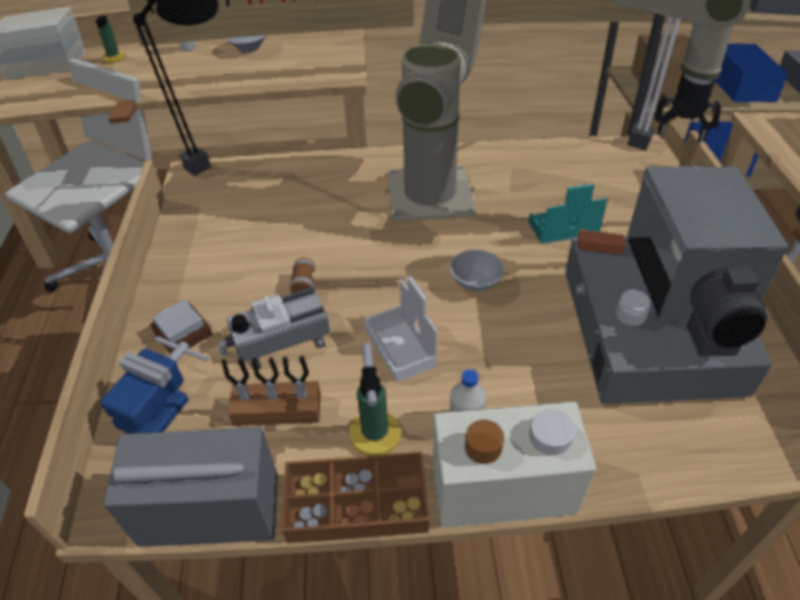

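View pics/d0.png

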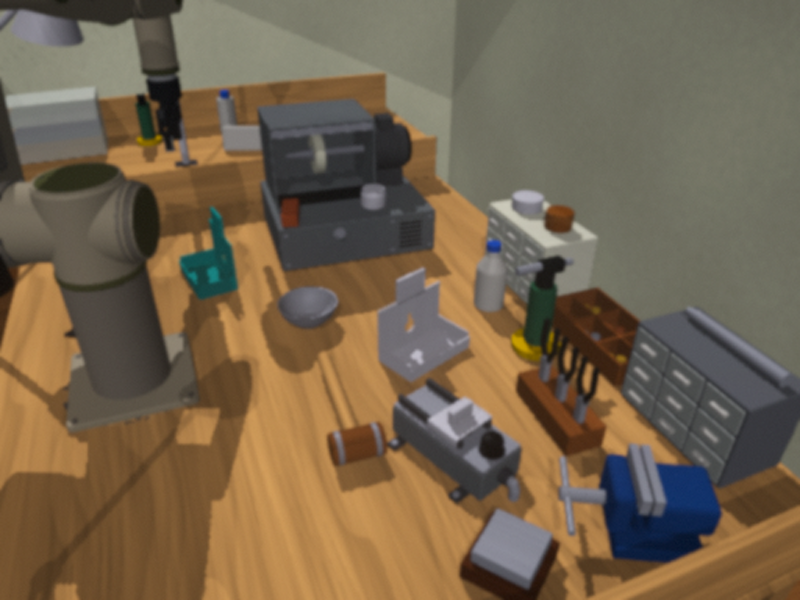

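The pictures show the polisher at upper right in "scene" and top centre in "side", where its stud is near (340,233). The candidate trays are the aluminium one (scene (400,335), side (415,330)) and the turquoise one (scene (570,215)). The aluminium tray fits the description. The switch box is at scene (275,325), between the mallet and the plier rack. I'll enlarge the crops to confirm.

```bash
python3 - <<'E'
import cv2,numpy as np
a=cv2.imread("pics/scene0.png");b=cv2.imread("pics/side0.png")
def t(im,x,y,w,h,s):
    o=cv2.resize(im[y:y+h,x:x+w],None,fx=s,fy=s,interpolation=cv2.INTER_CUBIC)
    for i in range(0,w,10): cv2.line(o,(i*s,0),(i*s,6 if (x+i)%50 else 14),(0,0,255),1)
    for i in range(0,h,10): cv2.line(o,(0,i*s),(6 if (y+i)%50 else 14,i*s),(0,0,255),1)
    return o
c=np.zeros((600,800,3),np.uint8)
def put(o,x,y): c[y:y+o.shape[0],x:x+o.shape[1]]=o
put(t(a,140,170,150,75,5),0,0); put(t(b,160,110,130,50,4),0,380); put(t(a,360,150,60,50,4),540,380)
cv2.imwrite("pics/c1.png",c); c[:]=0
put(t(b,240,170,70,75,5),0,0); put(t(b,240,236,100,88,4),370,0); 
cv2.imwrite("pics/c2.png",c[:400])
E
```

```text
(no output)
```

View pics/c1.png

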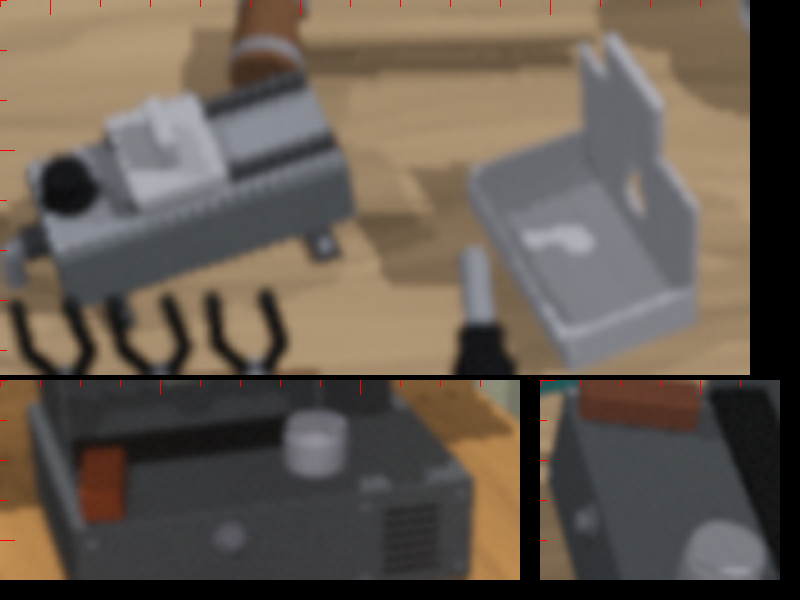

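View pics/c2.png

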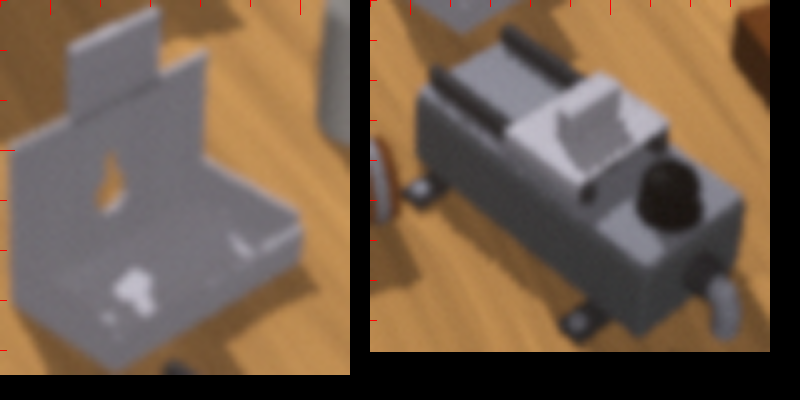

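The crops confirm the aluminium tray: it has the keyhole, slot and tab. They also show the stud at side (217.5,149) and scene (371.5,185), and a slightly ajar cover with its rib at scene (172,194) and side (294,260). Next I triangulate.

```bash
cat > h.py <<'E'
import numpy as np,cv2
from bench import r,viewer
def ray(c,p):
    K=np.array(c["camera_matrix"]);R=cv2.Rodrigues(np.array(c["rvec"],float))[0];t=np.array(c["tvec"],float).ravel()
    u=(np.array(p)-K[:2,2])/[K[0,0],K[1,1]]; s=u.copy()
    for _ in range(20): s=u/(1+c["k1"]*(s@s))
    d=R.T@np.r_[s,1]; return -R.T@t,d/np.linalg.norm(d)
def plane(c,p,z):
    o,d=ray(c,p); return o+d*(z-o[2])/d[2]
def tri(*cp):
    A=np.zeros((3,3));b=np.zeros(3);rs=[ray(c,p) for c,p in cp]
    for o,d in rs: M=np.eye(3)-np.outer(d,d);A+=M;b+=M@o
    x=np.linalg.solve(A,b); return x,[round(float(np.linalg.norm(np.cross(x-o,d))),1) for o,d in rs]
def vplane(c,p,q,n): # intersect with plane through q, normal n
    o,d=ray(c,p); return o+d*(np.dot(np.array(q)-o,n)/np.dot(d,n))
def proj(c,X):
    R=cv2.Rodrigues(np.array(c["rvec"],float))[0];X=R@np.array(X)+np.array(c["tvec"],float).ravel()
    s=X[:2]/X[2];s=s*(1+c["k1"]*(s@s));K=np.array(c["camera_matrix"]);return s*[K[0,0],K[1,1]]+K[:2,2]
E
python3 - <<'E'
from h import *
S=viewer.calibration("scene");D=viewer.calibration("side")
np.set_printoptions(suppress=True,precision=1)
for n,a,b,z in [("tabL",(262,177.4),(253.6,179.2),160),("tabR",(272,190.6),(271.6,171.6),160),("rib",(172,194.4),(294.2,260),102),("stop",(153.4,207),(315,284.7),88),("stud",(371.5,185),(217.5,149),88),("polL",(367.5,153),(177,146.2),115),("polR",(387,250),(277.5,135),115),("mouth",(267,209),(262,209),45)]:
    print(n,*tri((S,a),(D,b)),plane(S,a,z),plane(D,b,z))
c=viewer.calibration("wrist");R=cv2.Rodrigues(np.array(c["rvec"],float))[0];print(c["camera_matrix"],c["k1"],-R.T@np.array(c["tvec"]).ravel(),R,r.sense()["tool_pos"])
E
```

```text
tabL [486.1 -90.7 156.8] [0.2, 0.2] [489.7 -91.  160. ] [484.1 -95.5 160. ]
tabR [550.2 -67.4 158.2] [2.3, 2.3] [549.4 -66.1 160. ] [549.1 -73.7 160. ]
rib [ 475.  -380.4   98. ] [0.6, 0.6] [ 478.4 -379.1  102. ] [ 473.  -384.9  102. ]
stop [ 497.8 -444.6   69.2] [1.2, 1.2] [ 514.5 -438.2   88. ] [ 487.8 -461.6   88. ]
stud [485.5 269.8  87.1] [0.6, 0.6] [485.6 269.9  88. ] [485.1 266.9  88. ]
polL [345.9 291.8 109.6] [3.2, 3.2] [356.3 286.6 115. ] [343.3 287.  115. ]
polR [733.9 257.3  93.5] [18.1, 18.1] [766.5 233.3 115. ] [714.1 246.7 115. ]
mouth [516.5 -79.8  40.5] [1.8, 1.8] [518.7 -79.   45. ] [514.5 -88.2  45. ]
[[302.3   0.  252.8]
 [  0.  302.3 188.3]
 [  0.    0.    1. ]] -0.018915263864361643 [ 82.1 600.7 372.5] [[ 0.3  1.  -0. ]
 [ 0.9 -0.3  0.3]
 [ 0.3 -0.1 -0.9]] [163.2 576.9 249.3]
```

Stud at about (485,269). The tray tab runs (486,-91)→(550,-67), so tray x points at about 110° and the polisher at about 84°. I'll write a small planner that prints rows in tool axes, then look at the stud with the wrist camera first.

```bash
cat > plan.py <<'E'
import json,os,sys,numpy as np
from scipy.spatial.transform import Rotation as Ro
F="cmd.json"
def get(): return json.load(open(F)) if os.path.exists(F) else [163.368,577.336,250.292,164.198]
def rot(yaw): return Ro.from_euler("xyz",[180,0,yaw],degrees=True)
def plan(wps,step=60,commit=True):
    """wps: (gap,x,y,z,yaw); print calls of <=5 rows, tool axes at each call start"""
    p=np.array(get(),float);pts=[]
    q=p.copy()
    for w in wps:
        t=np.array(w[1:],float);n=max(1,int(np.ceil(max(np.linalg.norm(t[:3]-q[:3])/step,abs(t[3]-q[3])/10))))
        pts+=[(w[0],*(q+(t-q)*k/n)) for k in range(1,n+1)];q=t
    for i in range(0,len(pts),5):
        rows=[]
        for g in pts[i:i+5]:
            d=rot(p[3]).inv().apply(np.array(g[1:4])-p[:3]); dy=-(g[4]-p[3])
            rows.append([g[0],*np.round(d,1).tolist(),0,0,round(float(dy),1)])
        print(json.dumps([rows]))
        l=rows[-1];p=np.r_[p[:3]+rot(p[3]).apply(l[1:4]),p[3]-l[6]]
    print("cmd ->",p.round(2))
    if commit: json.dump(p.tolist(),open(F,"w"))
E
python3 - <<'E'
from plan import *
plan([(85,250,350,300,170),(85,485,150,200,174)])
E
```

```text
[[[85, -29.1, -39.0, -9.9, 0, 0, -1.2], [85, -58.1, -78.1, -19.9, 0, 0, -2.3], [85, -87.2, -117.1, -29.8, 0, 0, -3.5], [85, -116.2, -156.1, -39.8, 0, 0, -4.6], [85, -145.3, -195.2, -49.7, 0, 0, -5.8]]]
[[[85, -44.3, -26.0, 16.7, 0, 0, -0.7], [85, -88.7, -52.0, 33.3, 0, 0, -1.3], [85, -133.1, -78.0, 50.0, 0, 0, -2.0], [85, -177.4, -104.0, 66.7, 0, 0, -2.7], [85, -221.8, -130.1, 83.3, 0, 0, -3.3]]]
[[[85, -42.8, -28.5, 16.7, 0, 0, -0.7]]]
cmd -> [485.04 150.   199.99 174.  ]
```

Request:
carry_out(commands=[[[85,-29.1,-39.0,-9.9,0,0,-1.2],[85,-58.1,-78.1,-19.9,0,0,-2.3],[85,-87.2,-117.1,-29.8,0,0,-3.5],[85,-116.2,-156.1,-39.8,0,0,-4.6],[85,-145.3,-195.2,-49.7,0,0,-5.8]]])

```text
time: 0.72
tool_pos: [250.2, 348.3, 299.9]
tcp_rot: [-180.0, -0.0, 170.1]
ft_force: [0.6, 0.7, 0.0]
finger_gap: 84.9
```

Request:
carry_out(commands=[[[85,-44.3,-26.0,16.7,0,0,-0.7],[85,-88.7,-52.0,33.3,0,0,-1.3],[85,-133.1,-78.0,50.0,0,0,-2.0],[85,-177.4,-104.0,66.7,0,0,-2.7],[85,-221.8,-130.1,83.3,0,0,-3.3]]])

```text
time: 1.35
tool_pos: [446.8, 181.9, 215.9]
tcp_rot: [180.0, -0.0, 173.3]
ft_force: [0.6, 0.5, 1.3]
finger_gap: 85.2
```

Request:
carry_out(commands=[[[85,-42.8,-28.5,16.7,0,0,-0.7]]])

```text
time: 1.48
tool_pos: [486.0, 148.6, 199.2]
tcp_rot: [180.0, -0.0, 174.0]
ft_force: [0.6, 1.1, 0.3]
finger_gap: 84.9
```

```bash
python3 - <<'E'
from h import *
from plan import plan
im=viewer.snapshot("wrist"); import json
c=viewer.calibration("wrist"); json.dump({k:np.array(v).tolist() for k,v in c.items()},open("w1.json","w"))
cv2.imwrite("pics/w1.png",im[...,::-1]); cv2.imwrite("pics/w1b.png",cv2.resize(im[...,::-1],(800,600),interpolation=cv2.INTER_CUBIC))
print(r.sense()["tool_pos"],proj(c,[485.5,268,88]))
# tab expected, tray look pose next
plan([(85,510,-79,270,200)])
E
```

```text
[488.33048855 144.43530366 196.38146732] [405.80030638 174.37427456]
[[[85, -9.8, -45.0, -14.0, 0, 0, -5.2], [85, -19.5, -90.1, -28.0, 0, 0, -10.4], [85, -29.3, -135.1, -42.0, 0, 0, -15.6], [85, -39.0, -180.1, -56.0, 0, 0, -20.8], [85, -48.8, -225.1, -70.0, 0, 0, -26.0]]]
cmd -> [510.03 -78.97 269.99 200.  ]
```

View pics/w1b.png

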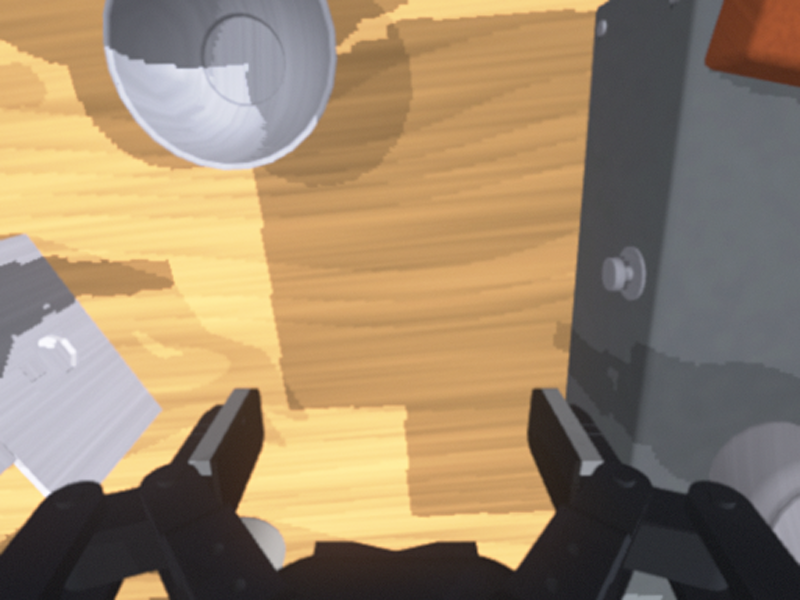

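Stud head is at about (392,175) in the 512-px wrist frame. The arm was still settling when I took that picture, so I'll re-shoot with the calibration read first and find the stud by brightness, without viewing.

```bash
python3 - <<'E'
from h import *
np.set_printoptions(suppress=True,precision=2)
for k in range(4):
    print(r.sense()["tool_pos"].__repr__()[:60]); c=viewer.calibration("wrist"); im=viewer.snapshot("wrist")
g=cv2.cvtColor(im,cv2.COLOR_RGB2GRAY); cv2.imwrite("pics/w1c.png",im[...,::-1])
print(cv2.matchTemplate(g,cv2.cvtColor(cv2.imread("pics/w1.png"),cv2.COLOR_BGR2GRAY)[160:195,380:415],cv2.TM_CCOEFF_NORMED).shape)
t=cv2.cvtColor(cv2.imread("pics/w1.png"),cv2.COLOR_BGR2GRAY)[160:195,380:415]
print("shift",cv2.minMaxLoc(cv2.matchTemplate(g,t,cv2.TM_CCOEFF_NORMED))[1:])
roi=g[150:200,370:420]; 
m=(roi>105).astype(np.uint8); n,l,s,ce=cv2.connectedComponentsWithStats(m)
for i in range(1,n):
    if s[i,4]>15: print(s[i]+[370,150,0,0,0],ce[i]+[370,150])
print(g[165:190:2,378:418:2])
# polisher front top edge: horizontal gradient
for y in (20,60,100,140,200,230): 
    row=cv2.GaussianBlur(g,(5,5),0)[y,395:470].astype(int); d=row[3:]-row[:-3]; i=d.argmax(); print("edge",y,395+i+1.5,d[i], end="; ")
E
```

```text
array([488.33, 144.44, 196.38])
array([486.21, 146.34, 197.  ])
array([485.17, 148.01, 197.99])
array([484.73, 149.21, 198.87])
(350, 478)
shift (0.9805477857589722, (170, 239), (379, 162))
[405 161   8  31  96] [409.51 175.79]
[390 167  16  20 204] [396.43 176.35]
[[ 75  76  77  75  75  79  78  83  83  93  99 104 102 102 102 117 100  75
   76  76]
 [ 76  76  76  74  82  99 108 121 119 102  89  97 103 103 103 113 123  79
   75  75]
 [ 77  76  76  75  98 104 106 132 141 135 103  82  99 101 100 107 138  85
   74  74]
 [ 77  75  75  77 102 102 104 124 150 148 126  92 103 103 101 102 131  95
   74  73]
 [ 75  75  76  83 104 102 104 115 154 156 147 133 138 112 101 101 127 106
   75  74]
 [ 75  75  74  86 104 102 104 109 154 157 154 148 150 128 101 100 124 112
   75  74]
 [ 75  76  76  85 104 103 105 109 153 155 152 135 142 130 100 101 122 111
   73  76]
 [ 76  77  74  84 104 101 104 109 151 153 150 125 128 117 103 103 125 111
   74  74]
 [ 75  77  76  80 101 103 104 114 145 149 139 100  99 102 102 103 129 109
   75  76]
 [ 75  77  76  76 100 103 104 117 140 141 124  90 101 103 102 102 129  92
   72  74]
 [ 76  76  76  75  86 101 106 119 128 129  99  91 102 104 104 105 126  82
   73  73]
 [ 76  74  76  75  75  86  97 102  98  98  99  97 103 102 103 113 116  77
   74  74]
 [ 76  75  75  76  75  74  75  74  73  79 100 105 103 102 102 116  88  74
   75  74]]
edge 20 440.5 17; edge 60 435.5 18; edge 100 430.5 19; edge 140 425.5 19; edge 200 417.5 20; edge 230 413.5 15;
```

```bash
python3 - <<'E'
from h import *
np.set_printoptions(suppress=True,precision=1)
im0=viewer.snapshot("wrist")
for _ in range(6): viewer.snapshot("wrist")
s=r.sense()["tool_pos"];c=viewer.calibration("wrist");im=viewer.snapshot("wrist");g=cv2.cvtColor(im,cv2.COLOR_RGB2GRAY)
g0=cv2.cvtColor(cv2.imread("pics/w1c.png"),cv2.COLOR_BGR2GRAY)
_,v,_,p=cv2.minMaxLoc(cv2.matchTemplate(g,g0[160:192,380:412],cv2.TM_CCOEFF_NORMED)); dx,dy=p[0]-380,p[1]-160
print(s,v,dx,dy); f=(388.5+dx,175.5+dy); print("face",plane(c,f,88))
E=[]
b=cv2.GaussianBlur(g,(5,5),0).astype(int)
for y in range(20,240,10):
    d=b[y,398:470]-b[y,395:467]; i=d.argmax(); E.append(plane(c,(395+i+1.5,y),115)[:2])
E=np.array(E); pf=np.polyfit(E[:,0],E[:,1],1); res=np.abs(np.polyval(pf,E[:,0])-E[:,1]); k=res<2; pf=np.polyfit(E[k,0],E[k,1],1)
print("edge angle",np.degrees(np.arctan(pf[0])),"y@485",np.polyval(pf,485),k.sum())
E
```

```text
[484.9 150.7 200.5] 0.9895929098129272 -3 -1
face [481.9 260.3  88. ]
edge angle -3.3522780581069638 y@485 271.3326701224556 21
```

Request:
carry_out(commands=[[[85,-9.8,-45.0,-14.0,0,0,-5.2],[85,-19.5,-90.1,-28.0,0,0,-10.4],[85,-29.3,-135.1,-42.0,0,0,-15.6],[85,-39.0,-180.1,-56.0,0,0,-20.8],[85,-48.8,-225.1,-70.0,0,0,-26.0]]])

```text
time: 2.75
tool_pos: [510.0, -80.2, 270.7]
tcp_rot: [-180.0, 0.0, -159.8]
ft_force: [-0.0, 0.4, 0.2]
finger_gap: 84.9
```

Request:
carry_out(commands=[[[85,0,0,0,0,0,0],[85,0,0,0,0,0,0],[85,0,0,0,0,0,0],[85,0,0,0,0,0,0]]])

```text
time: 3.25
tool_pos: [509.9, -77.9, 269.6]
tcp_rot: [180.0, -0.0, -159.9]
ft_force: [0.2, -0.1, -0.3]
finger_gap: 85.2
```

```bash
python3 - <<'E'
from h import *
import json
s=r.sense();print(s["tool_pos"],s["tcp_rot"]);c=viewer.calibration("wrist");im=viewer.snapshot("wrist")
json.dump({k:np.array(v).tolist() for k,v in c.items()},open("w2.json","w"))
cv2.imwrite("pics/w2.png",im[...,::-1]);cv2.imwrite("pics/w2b.png",cv2.resize(im[...,::-1],(800,600),interpolation=cv2.INTER_CUBIC))
E
```

```text
[509.86922453 -77.89455216 269.61536224] [ 1.79973640e+02 -2.51719747e-02 -1.59926226e+02]
```

View pics/w2b.png

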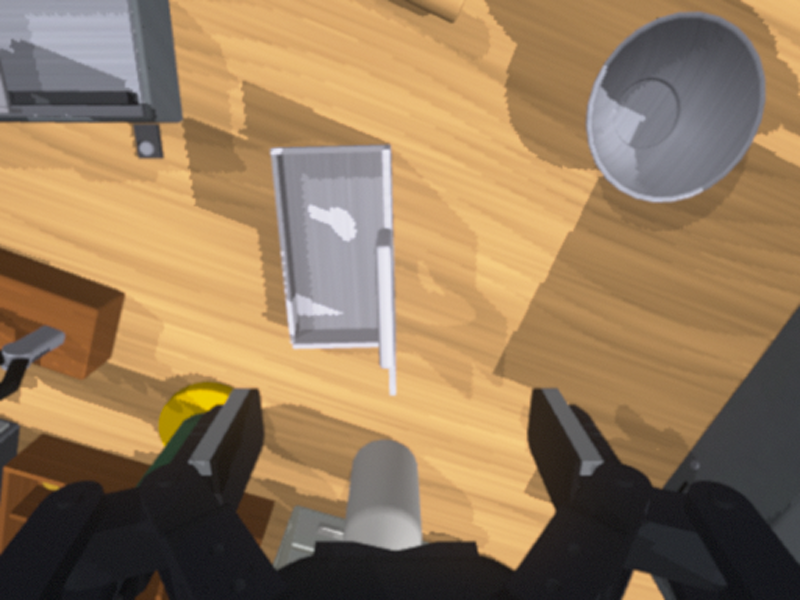

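Wrist view 2 shows the tray from above. The tab's white top face runs about (384,245)→(388,367) in the 800-px picture, the bowl is well clear at (680,105), and the bottle is behind at (385,490). Now I'll extract the tab top exactly.

```bash
python3 - <<'E'
from h import *
import json
np.set_printoptions(suppress=True,precision=1)
c=json.load(open("w2.json"));im=cv2.imread("pics/w2.png");hsv=cv2.cvtColor(im,cv2.COLOR_BGR2HSV)
m=((hsv[...,1]<45)&(hsv[...,2]>185)).astype(np.uint8); m[:,:235]=0;m[:,258:]=0;m[:145]=0;m[262:]=0
ys,xs=np.nonzero(m); print(xs.min(),xs.max(),ys.min(),ys.max())
for y in range(148,254,6): x=np.nonzero(m[y])[0]; print(y,x.min() if len(x) else 0,x.max() if len(x) else 0,end="; ")
n,l,s,ce=cv2.connectedComponentsWithStats(m);i=1+s[1:,4].argmax();print(s[i],ce[i])
rr=cv2.minAreaRect(np.argwhere(l==i)[:,::-1].astype(np.float32));print(rr)
b=cv2.boxPoints(rr)
for p in b: print(p,plane(c,p,160))
print("centre",plane(c,rr[0],160))
E
```

```text
235 252 145 252
148 0 0; 154 0 0; 160 241 249; 166 241 250; 172 242 250; 178 242 250; 184 242 250; 190 242 250; 196 243 250; 202 243 251; 208 243 251; 214 243 251; 220 235 251; 226 244 252; 232 244 252; 238 249 252; 244 249 252; 250 249 252; [235 158  18  95 788] [246.7 200.8]
((242.94146728515625, 205.12681579589844), (94.2664794921875, 16.86676597595215), 88.21009063720703)
[233.  158.3] [ 488.5 -102.   160. ]
[249.9 157.8] [483.5 -89.6 160. ]
[252.8 252. ] [562.4 -58.3 160. ]
[236.  252.5] [568.  -72.1 160. ]
centre [523.4 -81.3 160. ]
```

```bash
python3 - <<'E'
from h import *
import json
from plan import plan
c=json.load(open("w2.json"))
a=plane(c,(245.6,157.5),160);b=plane(c,(248.6,235),160);m=(a+b)/2;d=b-a
print(a.round(1),b.round(1),m.round(1),np.linalg.norm(d),np.degrees(np.arctan2(d[1],d[0])))
for p,q in (((241,160),(249.5,160)),((244,230),(252.5,230))): print(np.linalg.norm(plane(c,p,160)-plane(c,q,160)))
E
```

```text
[484.5 -92.9 160. ] [547.9 -67.5 160. ] [516.2 -80.2 160. ] 68.29590231568095 21.80905830567465
6.7110658738754765
7.278999893319586
```

```bash
python3 - <<'E'
from h import *
from plan import plan
S=viewer.calibration("scene")
print("bottle cap",plane(S,(470*.64,377*.64),145),"bowl",plane(S,(477*.64,268*.64),40),"torch top",plane(S,(372*.64,385*.64),180))
plan([(40,516.8,-79.8,215,201.5),(40,516.8,-79.8,138,201.5)],step=45)
E
```

```text
bottle cap [734.06240748  -6.02330138 145.        ] bowl [349.4995919   73.33177075  40.        ] torch top [ 761.24106175 -175.51599211  180.        ]
[[[40, -3.0, -1.5, 27.5, 0, 0, -0.8], [40, -6.1, -3.1, 55.0, 0, 0, -1.5], [40, -6.1, -3.1, 93.5, 0, 0, -1.5], [40, -6.1, -3.1, 132.0, 0, 0, -1.5]]]
cmd -> [516.82 -79.8  137.99 201.5 ]
```

Request:
carry_out(commands=[[[40,-3.0,-1.5,27.5,0,0,-0.8],[40,-6.1,-3.1,55.0,0,0,-1.5],[40,-6.1,-3.1,93.5,0,0,-1.5],[40,-6.1,-3.1,132.0,0,0,-1.5],[40,-6.1,-3.1,132.0,0,0,-1.5]]], grip_force=60)

```text
time: 3.92
tool_pos: [514.1, -78.7, 134.5]
tcp_rot: [179.8, -0.3, -158.5]
ft_force: [0.5, 0.4, -0.6]
finger_gap: 40.3
```

Request:
carry_out(commands=[[[40,0,0,0,0,0,0],[4,0,0,0,0,0,0],[4,0,0,0,0,0,0],[4,0,0,0,0,0,0],[4,0,0,0,0,0,0]]])

```text
time: 4.55
tool_pos: [518.2, -80.1, 140.0]
tcp_rot: [-179.9, 0.2, -158.5]
ft_force: [-0.0, 0.0, 6.1]
finger_gap: 6.9
```

```bash
python3 - <<'E'
from h import *
from plan import plan
s=r.sense();print(s["tool_pos"],s["tcp_rot"],s["ft_force"],s["finger_gap"])
plan([(4,517,-80,240,201.5)],step=40)
plan([(4,479.8,209,240,176.65),(4,479.8,209,190,176.65)],step=45)
E
```

```text
[518.16701534 -80.12488983 139.95040884] [-1.79885805e+02  1.64422352e-01 -1.58503075e+02] [-0.02207321  0.04170903  6.10912437] 6.856224594083481
[[[4, -0.0, -0.1, -34.0, 0, 0, -0.0], [4, -0.1, -0.2, -68.0, 0, 0, -0.0], [4, -0.1, -0.3, -102.0, 0, 0, -0.0]]]
cmd -> [517.03 -80.04 239.99 201.5 ]
[[[4, -10.2, 40.4, -0.0, 0, 0, 3.5], [4, -20.4, 80.7, -0.0, 0, 0, 7.1], [4, -30.6, 121.1, -0.0, 0, 0, 10.6], [4, -40.7, 161.5, -0.0, 0, 0, 14.2], [4, -50.9, 201.8, -0.0, 0, 0, 17.7]]]
[[[4, 2.6, 41.6, -0.0, 0, 0, 3.6], [4, 5.1, 83.1, -0.0, 0, 0, 7.1], [4, 5.1, 83.1, 25.0, 0, 0, 7.1], [4, 5.1, 83.1, 50.0, 0, 0, 7.1]]]
cmd -> [479.84 208.96 189.99 176.7 ]
```

Request:
carry_out(commands=[[[4,0,-0.1,-34.0,0,0,0],[4,-0.1,-0.2,-68.0,0,0,0],[4,-0.1,-0.3,-102.0,0,0,0],[4,-0.1,-0.3,-102.0,0,0,0]]])

```text
time: 5.05
tool_pos: [518.7, -80.5, 243.3]
tcp_rot: [-179.8, 0.3, -158.5]
ft_force: [-0.5, 0.1, -2.7]
finger_gap: 7.1
```

Request:
carry_out(commands=[[[4,-10.2,40.4,0,0,0,3.5],[4,-20.4,80.7,0,0,0,7.1],[4,-30.6,121.1,0,0,0,10.6],[4,-40.7,161.5,0,0,0,14.2],[4,-50.9,201.8,0,0,0,17.7]]])

```text
time: 5.68
tool_pos: [489.2, 127.5, 237.8]
tcp_rot: [-180.0, -0.2, -176.3]
ft_force: [0.8, 1.5, -2.7]
finger_gap: 7.2
```

Request:
carry_out(commands=[[[4,2.6,41.6,0,0,0,3.6],[4,5.1,83.1,0,0,0,7.1],[4,5.1,83.1,25.0,0,0,7.1],[4,5.1,83.1,50.0,0,0,7.1],[4,5.1,83.1,50.0,0,0,7.1]]])

```text
time: 6.3
tool_pos: [477.1, 208.3, 185.7]
tcp_rot: [-179.8, -0.4, 176.7]
ft_force: [-0.5, 0.2, -1.8]
finger_gap: 7.4
```

Request:
carry_out(commands=[[[4,0,0,0,0,0,0],[4,0,0,0,0,0,0],[4,0,0,0,0,0,0],[4,0,0,0,0,0,0]]])

```text
time: 6.8
tool_pos: [480.2, 209.0, 190.6]
tcp_rot: [180.0, 0.1, 176.7]
ft_force: [-1.1, -0.2, -2.8]
finger_gap: 7.1
```

```bash
python3 - <<'E'
from h import *
s=r.sense();print(s["tool_pos"],s["tcp_rot"],s["ft_force"],s["finger_gap"])
def t(im,x,y,w,h,k): return cv2.resize(im[y:y+h,x:x+w],None,fx=k,fy=k,interpolation=cv2.INTER_CUBIC)
a=viewer.snapshot("side")[...,::-1];b=viewer.snapshot("scene")[...,::-1];w=viewer.snapshot("wrist")[...,::-1]
for n,i in(("a3",a),("b3",b),("w3",w)): cv2.imwrite(f"pics/{n}.png",i)
c=np.zeros((600,800,3),np.uint8)
c[:300,:400]=t(a,165,100,80,60,5);c[:300,400:]=t(b,320,145,80,60,5);c[300:,:400]=cv2.resize(w,(400,300))
cv2.imwrite("pics/c3.png",c)
E
```

```text
[480.17024741 208.98861046 190.58580925] [1.79976847e+02 5.32899802e-02 1.76686860e+02] [-1.08703427 -0.24665795 -2.76802118] 7.148783282293617
```

View pics/c3.png

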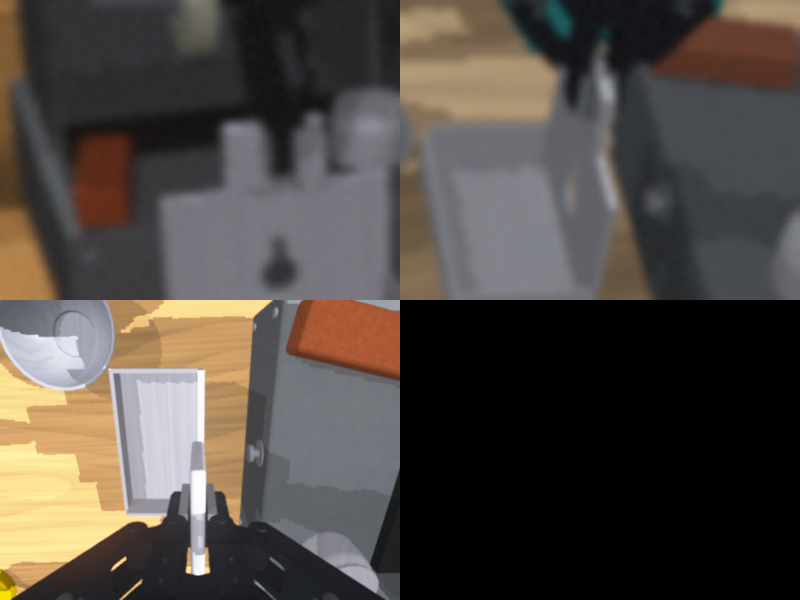

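The tray is held and level, 50 mm in front of the stud. The wrist view shows tab, plate end and stud together. I'll measure their offsets in that one view and cross-check with the side camera's bias at the mouth.

```bash
python3 - <<'E'
from h import *
np.set_printoptions(suppress=True,precision=1,linewidth=150)
s=r.sense();T=np.array(s["tool_pos"]);c=viewer.calibration("wrist");D=viewer.calibration("side");S=viewer.calibration("scene")
w=cv2.cvtColor(cv2.imread("pics/w3.png"),cv2.COLOR_BGR2GRAY);a=cv2.cvtColor(cv2.imread("pics/a3.png"),cv2.COLOR_BGR2GRAY)
yaw=np.radians(s["tcp_rot"][2]-90);u=np.array([np.cos(yaw),np.sin(yaw),0]);v=np.array([-u[1],u[0],0])
tp=lambda x,y,z:T+u*(x+4)+v*y+np.array([0,0,z-140])
print("pred wrist: plate end corners",proj(c,tp(0,80,112)),proj(c,tp(-4,80,112)),"tab ends",proj(c,tp(-4,35,160)),proj(c,tp(-4,-35,160)))
print("pred side mouth front",proj(D,tp(-4,0,45)), "tabtop L,R",proj(D,tp(-8,35,160)),proj(D,tp(-8,-35,160)),"plate top L,R",proj(D,tp(-4,80,112)),proj(D,tp(-4,-80,112)))
print("wrist col near plate end x 252..266, rows 84..96");print(w[82:98,250:268])
print("tab end rows");print(w[176:200:2,238:266:2])
print("tab low end");print(w[330:384:3,244:264:2])
print("stud");g=w[180:216:2,310:346:2];print(g)
print("side mouth");print(a[142:164,208:232])
E
```

```text
pred wrist: plate end corners [260.1  93. ] [251.7  93. ] tab ends [251.3 222.2] [251.5 361.6]
pred side mouth front [220.8 154.2] tabtop L,R [209.5 125.3] [229.8 122.8] plate top L,R [196.9 139.8] [242.4 133.8]
wrist col near plate end x 252..266, rows 84..96
[[171 172 172 173 171 173 172 171 173 172 173 172 170 172 171 171 171 169]
 [172 171 171 170 170 170 170 169 169 169 170 169 168 169 168 167 168 167]
 [169 168 169 169 168 168 168 167 167 167 167 166 166 166 166 166 165 165]
 [167 168 168 168 167 168 167 167 167 166 167 166 167 167 167 167 166 165]
 [166 166 167 165 166 166 165 166 165 167 167 168 167 167 168 168 167 167]
 [174 174 171 164 159 157 157 157 161 166 168 168 169 168 168 170 169 169]
 [207 206 200 175 152 147 148 147 151 158 166 170 168 169 170 170 170 168]
 [215 215 211 195 184 181 182 182 181 186 188 187 176 168 168 167 167 167]
 [215 213 220 234 242 245 244 244 244 244 243 230 196 169 164 164 164 164]
 [214 213 224 247 253 254 253 254 253 254 253 243 202 166 161 162 161 159]
 [212 212 224 249 253 253 253 253 253 253 254 245 202 165 159 160 158 160]
 [203 201 219 
[... 4716 characters left out ...]
1 120]
 [120 122 119 121 119 120 120 120 117 110  93  81  82  85  94 106 116 118 120 121 119 119 119 119]
 [120 122 121 120 121 120 121 120 120 117 112 107 105 109 112 116 118 117 120 120 120 120 120 119]
 [120 120 121 122 121 119 120 121 120 121 119 120 120 119 119 120 121 119 118 119 120 120 120 121]
 [121 120 122 122 119 120 120 119 120 121 119 122 122 121 121 120 120 119 119 120 119 119 119 119]
 [121 121 122 120 121 119 119 119 119 119 121 121 122 122 122 120 121 118 120 119 119 119 120 120]
 [120 121 120 123 120 119 120 119 120 120 120 120 122 120 121 121 120 119 119 119 119 119 120 118]
 [123 120 122 120 121 118 119 121 120 120 119 120 120 122 119 120 119 117 118 117 117 116 117 115]]
```

```bash
python3 - <<'E'
from h import *
np.set_printoptions(suppress=True,precision=1,linewidth=170)
s=r.sense();T=np.array(s["tool_pos"]);c=viewer.calibration("wrist");D=viewer.calibration("side")
w=cv2.cvtColor(cv2.imread("pics/w3.png"),cv2.COLOR_BGR2GRAY).astype(int)
yaw=np.radians(s["tcp_rot"][2]-90);u=np.array([np.cos(yaw),np.sin(yaw)]);v=np.array([-u[1],u[0]])
rel=lambda X:((X[:2]-T[:2])@u,(X[:2]-T[:2])@v)
f=plane(c,(317.2,196.5),88);k=plane(c,(261.6,89.3),162.6);print("stud face",f,rel(f),"plate end (want 4,80)",k,rel(k))
E=[]
b=cv2.GaussianBlur(w.astype(np.uint8),(3,3),0).astype(int)
for y in range(30,260,8):
    d=b[y,330:400]-b[y,327:397]; i=d.argmax(); E.append((327+i+1.5,y,d[i]))
E=np.array(E);P=np.array([plane(c,e[:2],115)[:2] for e in E]);
pf=np.polyfit(P[:,0],P[:,1],1);
for _ in range(5):
    q=abs(np.polyval(pf,P[:,0])-P[:,1])<1.5;pf=np.polyfit(P[q,0],P[q,1],1)
print("edge",q.sum(),len(q),np.degrees(np.arctan(pf[0])),np.polyval(pf,482))
# plate back top edge (right edge of white) rows 95..175 at z 162.6
Q=[]
for y in range(96,178,4):
    row=w[y,255:275];d=row[2:]-row[:-2];i=d.argmin();Q.append(plane(c,(255+i+1,y),162.6)[:2])
Q=np.array(Q);pq=np.polyfit(Q[:,0],Q[:,1],1);print("plate edge angle",np.degrees(np.arctan(pq[0])),"tool",np.degrees(yaw)-90)
print("tab top col",w[205:240,252])
# stud in side0 by local max blob
a=cv2.cvtColor(cv2.imread("pics/side0.png"),cv2.COLOR_BGR2GRAY);print(a[140:158,208:228])
E
```

```text
stud face [483.9 260.6  88. ] (np.float64(51.84078867282566), np.float64(-0.9655442458955994)) plate end (want 4,80) [398.6 218.3 162.6] (np.float64(4.692883528147794), np.float64(81.67525699615703))
edge 27 29 -3.3320977776953997 272.31775373742806
plate edge angle -3.6607001741527716 tool -3.3072822874888175
tab top col [156 155 156 156 156 157 154 155 157 157 155 163 189 223 241 247 249 251 252 252 252 252 252 252 252 252 252 252 252 252 252 252 252 252 252]
[[56 56 58 57 58 56 56 56 56 55 56 56 55 57 56 58 59 60 61 58]
 [58 58 56 58 56 57 58 59 59 59 60 59 58 59 59 61 63 63 64 61]
 [59 60 60 61 58 60 61 59 64 63 61 62 62 62 60 61 62 62 65 63]
 [63 64 64 65 64 62 62 62 64 64 63 62 62 62 62 60 62 61 61 61]
 [63 63 64 64 63 63 62 62 63 64 62 62 59 62 61 62 59 59 61 60]
 [62 62 60 62 63 61 63 65 70 71 71 69 63 61 61 62 61 61 60 60]
 [62 59 60 61 62 64 67 75 79 82 81 77 71 63 62 61 61 61 59 61]
 [62 61 61 61 61 67 74 83 87 88 88 85 76 68 62 61 61 60 61 61]
 [61 60 61 61 64 71 81 87 89 91 90 88 82 69 61 59 59 61 62 61]
 [61 60 62 60 63 73 81 88 91 92 89 88 82 72 64 60 58 60 61 59]
 [61 60 60 60 65 72 81 83 88 89 90 86 78 67 61 60 59 62 63 63]
 [62 62 60 60 61 67 71 76 79 85 84 79 71 63 60 60 60 60 62 60]
 [62 60 61 61 60 61 65 69 72 72 72 65 60 58 59 60 59 62 61 60]
 [61 60 60 61 61 60 61 63 64 62 60 56 55 57 58 60 59 60 60 60]
 [61 61 61 62 59 62 60 59 60 58 56 55 56 58 58 60 61 58 59 60]
 [59 62 60 60 60 60 61 60 60 60 59 59 58 59 58 59 60 60 60 61]
 [62 61 61 58 60 58 57 59 60 59 60 59 58 60 61 58 61 60 59 60]
 [60 60 59 60 59 60 59 60 59 60 58 58 59 58 60 59 59 58 59 58]]
```

```bash
python3 - <<'E'
from h import *
s=r.sense();T=np.array(s["tool_pos"]);D=viewer.calibration("side");S=viewer.calibration("scene")
yaw=np.radians(s["tcp_rot"][2]-90);u=np.array([np.cos(yaw),np.sin(yaw),0]);v=np.array([-u[1],u[0],0])
m=vplane(D,(220.6,154),T,u); print("mouth lateral,z",(m-T)@v,m[2])
for px in((216.8,148.6),(217.2,148.8)):
    for d in (51.8,55): x=vplane(D,px,T+u*d,u); print("stud side lateral,z",px,d,(x-T)@v,x[2])
b=cv2.imread("pics/b3.png",0)
print(b[178:196,362:382])
for px in((371.5,185),(370.9,184.9)): x=vplane(S,px,T+u*55,u); print("scene",(x-T)@v,x[2])
print("scene tab ends pred",[proj(S,T+u*(-4+4)+v*y+[0,0,20]).round(1) for y in(35,-35)])
E
```

```text
mouth lateral,z 0.7996511364078908 96.21283605506176
stud side lateral,z (216.8, 148.6) 51.8 2.064971746453675 93.16191705032963
stud side lateral,z (216.8, 148.6) 55 1.3657140652373925 91.55936545901932
stud side lateral,z (217.2, 148.8) 51.8 0.629378776651122 92.14398751044041
stud side lateral,z (217.2, 148.8) 55 -0.07344864933415031 90.53890473603951
[[ 98  66  54  53  53  50  45  42  44  48  50  52  57  61  63  65  68  71
   73  74]
 [109  71  55  53  51  49  46  43  43  47  50  48  52  58  61  63  64  65
   69  72]
 [119  79  58  52  52  49  44  40  44  48  50  47  51  57  61  62  63  63
   66  70]
 [131  91  62  52  51  47  44  45  46  51  55  53  53  55  60  62  61  62
   63  67]
 [141 104  68  53  50  44  45  51  56  60  62  60  54  54  59  63  62  61
   64  64]
 [149 115  75  56  49  46  50  63  71  70  66  63  57  51  60  62  61  62
   63  63]
 [155 124  83  60  50  44  52  70  83  83  76  68  59  52  57  60  63  63
   61  61]
 [152 130  94  65  49  45  53  71  87  88  82  69  60  51  55  59  62  61
   62  63]
 [137 124 100  71  49  43  53  68  80  82  74  65  55  47  51  
[... 241 characters left out ...]
  44  44  46  52  59  62
   61  62]
 [106 107 105  96  68  47  41  42  44  43  43  44  43  43  43  50  57  61
   63  62]
 [102 100  99  92  71  50  41  41  42  41  41  42  42  43  45  47  56  59
   62  63]
 [ 98  93  92  89  74  53  43  42  40  42  42  42  41  44  44  48  56  62
   63  63]
 [ 95  93  93  92  81  60  44  43  40  42  42  41  43  43  44  48  59  66
   68  69]
 [ 98  94  95  93  87  65  46  41  42  40  41  42  42  43  44  51  59  69
   72  73]
 [ 94  94  92  93  87  70  51  43  42  41  41  41  42  43  46  51  58  67
   73  74]]
scene -17.810626557789124 103.73421982310697
scene -12.49726252990719 98.9196393766731
scene tab ends pred [array([356.6, 149.5]), array([360.9, 164.5])]
```

Estimates of the tray's sideways shift run from 0 to -3 mm, so I use -2 mm, within the mouth's ±4 mm tolerance. I'll drop to mouth height and go in to just short of the head.

Request:
carry_out(commands=[[[4,-2,0,7.4,0,0,0],[4,-2,20,7.4,0,0,0],[4,-2,40,7.4,0,0,0],[4,-2,40,7.4,0,0,0],[4,-2,40,7.4,0,0,0]]])

```text
time: 7.58
tool_pos: [484.0, 249.3, 182.5]
tcp_rot: [-180.0, -0.0, 176.8]
ft_force: [-0.3, -0.2, -3.5]
finger_gap: 7.1
```

Request:
carry_out(commands=[[[4,0,0,0,0,0,0],[4,0,0,0,0,0,0]]])

```text
time: 7.82
tool_pos: [484.2, 248.5, 182.6]
tcp_rot: [-180.0, 0.0, 176.7]
ft_force: [-0.5, 0.6, -2.6]
finger_gap: 7.2
```

```bash
python3 - <<'E'
from h import *
s=r.sense();print(s["tool_pos"],s["tcp_rot"],s["ft_force"],s["finger_gap"])
def t(im,x,y,w,h,k): return cv2.resize(im[y:y+h,x:x+w],None,fx=k,fy=k,interpolation=cv2.INTER_CUBIC)
w=viewer.snapshot("wrist")[...,::-1];a=viewer.snapshot("side")[...,::-1]
cv2.imwrite("pics/w4.png",w);cv2.imwrite("pics/a4.png",a)
c=np.zeros((600,800,3),np.uint8);c[:500,:400]=t(w,225,80,80,100,5);c[:500,400:]=t(a,195,115,50,62,8)[:500,:400]
cv2.imwrite("pics/c4.png",c[:500])
E
```

```text
[484.18010155 248.47173623 182.62127208] [-1.79993681e+02  2.58543547e-03  1.76673182e+02] [-0.54551282  0.60929775 -2.55377159] 7.239863783369133Traceback (most recent call last):
  File "<stdin>", line 6, in <module>
ValueError: could not broadcast input array from shape (496,400,3) into shape (500,400,3)
```

```bash
python3 - <<'E'
from h import *
def t(im,x,y,w,h,k): return cv2.resize(im[y:y+h,x:x+w],None,fx=k,fy=k,interpolation=cv2.INTER_CUBIC)
w=cv2.imread("pics/w4.png");a=cv2.imread("pics/a4.png")
c=np.zeros((500,800,3),np.uint8);c[:,:400]=t(w,235,100,80,100,5);c[:480,400:]=t(a,195,115,50,60,8)
cv2.imwrite("pics/c4.png",c)
T=np.array(r.sense()["tool_pos"]);D=viewer.calibration("side")
y=np.radians(86.67);u=np.array([np.cos(y),np.sin(y),0]);v=np.array([-u[1],u[0],0])
print("pred side mouth front/back",*[((proj(D,T+u*d+[0,0,-95])-[195,115])*8+[400,0]).round() for d in(0,4)],"head face exp",((proj(D,[483.9-.0,260.6,88])-[195,115])*8+[400,0]).round())
E
```

```text
pred side mouth front/back [590. 290.] [588. 286.] head face exp [582. 278.]
```

View pics/c4.png

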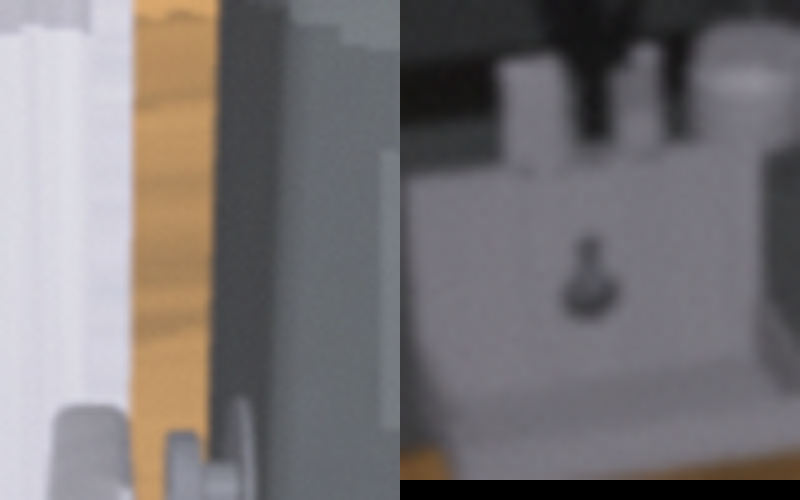

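The side crop shows the stud head centred inside the mouth, with head and mouth both near x≈588. Advancing over the head.

Request:
carry_out(commands=[[[4,0,4,0,0,0,0],[4,0,7,0,0,0,0],[4,0,10,0,0,0,0],[4,0,10,0,0,0,0]]])

```text
time: 8.43
tool_pos: [484.6, 259.1, 182.6]
tcp_rot: [180.0, -0.0, 176.7]
ft_force: [-0.4, 0.4, -2.8]
finger_gap: 7.5
```

Request:
carry_out(commands=[[[4,0,3,0,0,0,0],[4,0,6,0,0,0,0],[4,0,8,0,0,0,0],[4,0,8,0,0,0,0],[4,0,8,0,0,0,0]]])

```text
time: 9.05
tool_pos: [485.2, 266.7, 182.6]
tcp_rot: [-180.0, -0.0, 176.7]
ft_force: [-0.3, -0.1, -2.9]
finger_gap: 7.7
```

Request:
carry_out(commands=[[[4,0,1,0,0,0,0],[4,0,2,0,0,0,0],[4,0,2,0,0,0,0]]])

```text
time: 9.43
tool_pos: [485.3, 268.3, 182.6]
tcp_rot: [-179.9, -0.0, 176.7]
ft_force: [-0.1, -4.1, -1.4]
finger_gap: 7.2
```

Request:
carry_out(commands=[[[4,0,1,0,0,0,0],[4,0,2,0,0,0,0],[4,0,2,0,0,0,0]]])

```text
time: 9.8
tool_pos: [485.3, 269.0, 182.6]
tcp_rot: [-179.8, -0.0, 176.7]
ft_force: [-2.4, -11.1, 1.7]
finger_gap: 7.7
```

Panel contact came where predicted (TCP y≈268), so the plate is behind the head. I'll back off a little and lower in steps.

Request:
carry_out(commands=[[[4,0,-3.5,0,0,0,0],[4,0,-3.5,0,0,0,0],[4,0,-3.5,4,0,0,0],[4,0,-3.5,8,0,0,0],[4,0,-3.5,8,0,0,0]]])

```text
time: 10.42
tool_pos: [484.8, 267.2, 173.8]
tcp_rot: [-180.0, -0.1, 176.7]
ft_force: [-0.3, -0.0, -2.2]
finger_gap: 7.5
```

Request:
carry_out(commands=[[[4,0,0,3,0,0,0],[4,0,0,6,0,0,0],[4,0,0,6,0,0,0]]])

```text
time: 10.8
tool_pos: [485.0, 267.2, 168.2]
tcp_rot: [-180.0, -0.0, 176.7]
ft_force: [-0.3, -0.1, -3.1]
finger_gap: 7.5
```

Request:
carry_out(commands=[[[4,0,0,3,0,0,0],[4,0,0,6,0,0,0],[4,0,0,8,0,0,0],[4,0,0,8,0,0,0]]])

```text
time: 11.3
tool_pos: [485.0, 267.2, 160.3]
tcp_rot: [-180.0, -0.0, 176.7]
ft_force: [-0.5, -0.7, -2.7]
finger_gap: 7.1
```

Request:
carry_out(commands=[[[4,0,0,1.5,0,0,0],[4,0,0,3,0,0,0],[4,0,0,3,0,0,0]]])

```text
time: 11.68
tool_pos: [485.3, 267.3, 157.8]
tcp_rot: [180.0, 0.0, 176.7]
ft_force: [0.1, 0.2, -1.1]
finger_gap: 7.4
```

Request:
carry_out(commands=[[[4,0,0,1,0,0,0],[4,0,0,1.5,0,0,0],[4,0,0,1.5,0,0,0]]])

```text
time: 12.05
tool_pos: [485.6, 267.4, 157.4]
tcp_rot: [180.0, 0.1, 176.7]
ft_force: [-2.5, -1.0, 6.8]
finger_gap: 7.3
```

Request:
carry_out(commands=[[[12,0,0,0,0,0,0],[20,0,0,0,0,0,0],[34,0,0,0,0,0,0],[34,0,0,0,0,0,0]]])

```text
time: 12.55
tool_pos: [485.2, 267.2, 156.0]
tcp_rot: [-180.0, -0.0, 176.7]
ft_force: [-0.1, -0.5, 0.2]
finger_gap: 33.7
```

Request:
carry_out(commands=[[[34,0,0,-20,0,0,0],[34,0,0,-50,0,0,0],[34,0,0,-90,0,0,0],[34,0,0,-130,0,0,0],[34,0,-40,-130,0,0,0]]])

```text
time: 13.18
tool_pos: [484.8, 229.2, 292.5]
tcp_rot: [179.8, 0.5, 176.9]
ft_force: [0.3, 0.6, -0.4]
finger_gap: 33.7
```

```bash
python3 - <<'E'
from h import *
s=r.sense();print(s["time"],s["tool_pos"],s["tcp_rot"],s["ft_force"],s["finger_gap"])
def t(im,x,y,w,h,k): return cv2.resize(im[y:y+h,x:x+w],None,fx=k,fy=k,interpolation=cv2.INTER_CUBIC)
a=viewer.snapshot("side")[...,::-1];b=viewer.snapshot("scene")[...,::-1]
cv2.imwrite("pics/a5.png",a);cv2.imwrite("pics/b5.png",b)
c=np.zeros((600,800,3),np.uint8);c[:300,:480]=t(a,165,110,120,75,4);c[:300,480:]=t(b,330,140,80,75,4);c[300:,:800]=t(b,130,170,160,60,5)
cv2.imwrite("pics/c5.png",c)
S=viewer.calibration("scene")
E
```

```text
13.175 [484.77063066 229.15210352 292.49537793] [179.7616407    0.48133714 176.86253384] [ 0.30863884  0.62369849 -0.44672275] 33.681951431154296
```

View pics/c5.png

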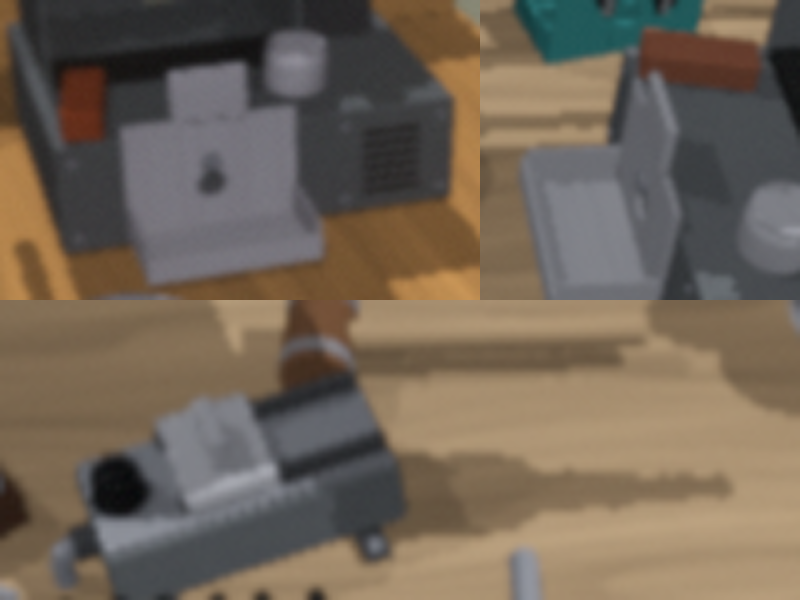

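The tray hangs free on the stud, with the head at the top of the slot, the bottom clear of the bench, and the gripper away. Next I move over the switch box with yaw ≈24°, which keeps joint 6 in range, and look.

```bash
python3 - <<'E'
from h import *
import json
from plan import *
p=get();x=np.array(p[:3])+rot(p[3]).apply([-2,18.5,-96.1]);json.dump([*x.tolist(),p[3]],open("cmd.json","w"));print(x)
S=viewer.calibration("scene")
print("plier tips",plane(S,(240*.64,362*.64),155),plane(S,(303*.64,360*.64),155))
plan([(50,484,100,310,155),(50,482,-360,300,27),(50,478,-385,225,24)],step=55)
E
```

```text
[482.90073885 227.30965951 286.092     ]
plier tips [ 671.06243446 -408.39344617  155.        ] [ 676.55475661 -295.62066476  155.        ]
[[[50, -2.8, -42.3, -8.0, 0, 0, 7.2], [50, -5.6, -84.7, -15.9, 0, 0, 14.5], [50, -8.4, -127.0, -23.9, 0, 0, 21.7], [50, -10.3, -162.4, -23.1, 0, 0, 31.5], [50, -12.2, -197.7, -22.4, 0, 0, 41.4]]]
[[[50, -24.8, -25.3, 0.8, 0, 0, 9.8], [50, -49.6, -50.5, 1.6, 0, 0, 19.7], [50, -74.3, -75.8, 2.3, 0, 0, 29.5], [50, -99.1, -101.0, 3.1, 0, 0, 39.4], [50, -123.9, -126.3, 3.9, 0, 0, 49.2]]]
[[[50, -35.3, 2.3, 0.7, 0, 0, 9.9], [50, -70.6, 4.5, 1.5, 0, 0, 19.7], [50, -105.9, 6.8, 2.3, 0, 0, 29.6], [50, -141.3, 9.0, 3.1, 0, 0, 39.4], [50, -176.6, 11.3, 3.8, 0, 0, 49.3]]]
[[[50, -21.3, 28.2, 0.8, 0, 0, 9.8], [50, -30.4, 37.0, 38.3, 0, 0, 11.3], [50, -39.5, 45.8, 75.8, 0, 0, 12.8]]]
cmd -> [ 477.98 -384.98  224.99   24.  ]
```

Request:
carry_out(commands=[[[50,-2.8,-42.3,-8.0,0,0,7.2],[50,-5.6,-84.7,-15.9,0,0,14.5],[50,-8.4,-127.0,-23.9,0,0,21.7],[50,-10.3,-162.4,-23.1,0,0,31.5],[50,-12.2,-197.7,-22.4,0,0,41.4]]])

```text
time: 13.9
tool_pos: [483.7, 28.3, 309.7]
tcp_rot: [179.9, 0.0, 135.0]
ft_force: [0.5, -0.1, -0.2]
finger_gap: 50.0
```

Request:
carry_out(commands=[[[50,-24.8,-25.3,0.8,0,0,9.8],[50,-49.6,-50.5,1.6,0,0,19.7],[50,-74.3,-75.8,2.3,0,0,29.5],[50,-99.1,-101.0,3.1,0,0,39.4],[50,-123.9,-126.3,3.9,0,0,49.2]]])

```text
time: 14.52
tool_pos: [483.0, -148.6, 305.6]
tcp_rot: [179.9, 0.0, 85.8]
ft_force: [-0.4, 0.2, -0.6]
finger_gap: 49.8
```

Request:
carry_out(commands=[[[50,-35.3,2.3,0.7,0,0,9.9],[50,-70.6,4.5,1.5,0,0,19.7],[50,-105.9,6.8,2.3,0,0,29.6],[50,-141.3,9.0,3.1,0,0,39.4],[50,-176.6,11.3,3.8,0,0,49.3]]])

```text
time: 15.15
tool_pos: [482.4, -325.6, 301.7]
tcp_rot: [180.0, -0.0, 36.5]
ft_force: [0.2, -0.5, 0.5]
finger_gap: 49.8
```

Request:
carry_out(commands=[[[50,-21.3,28.2,0.8,0,0,9.8],[50,-30.4,37.0,38.3,0,0,11.3],[50,-39.5,45.8,75.8,0,0,12.8],[50,-39.5,45.8,75.8,0,0,12.8],[50,-39.5,45.8,75.8,0,0,12.8]]])

```text
time: 15.78
tool_pos: [478.7, -384.9, 227.0]
tcp_rot: [179.9, -0.1, 24.0]
ft_force: [-0.3, 0.3, 0.8]
finger_gap: 49.6
```

Request:
carry_out(commands=[[[50,0,0,0,0,0,0],[50,0,0,0,0,0,0],[50,0,0,0,0,0,0]]])

```text
time: 16.15
tool_pos: [478.3, -385.0, 225.9]
tcp_rot: [179.9, -0.0, 24.0]
ft_force: [0.1, 0.0, 0.8]
finger_gap: 50.0
```

```bash
python3 - <<'E'
from h import *
import json
s=r.sense();print(s["time"],s["tool_pos"],s["tcp_rot"],s["joint_pos"]);c=viewer.calibration("wrist");im=viewer.snapshot("wrist")
json.dump({k:np.array(v).tolist() for k,v in c.items()},open("w6.json","w"))
cv2.imwrite("pics/w6.png",im[...,::-1]);cv2.imwrite("pics/w6b.png",cv2.resize(im[...,::-1],(800,600),interpolation=cv2.INTER_CUBIC))
E
```

```text
16.15 [ 478.3209981  -384.96365656  225.911308  ] [ 1.79933261e+02 -2.50322347e-02  2.40223448e+01] [-4.36099980e+01  1.02229063e+01  8.47804329e+01 -2.25741351e-03
  8.49254172e+01  2.23678701e+01]
```

View pics/w6b.png

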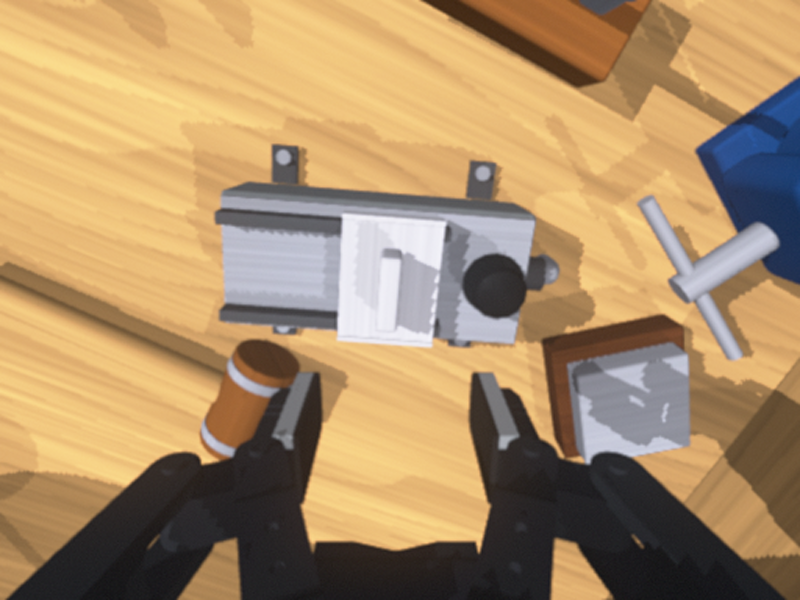

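The rib's top strip is at about (389,295) in the 800-px picture. The stop mushroom is at (495,287) on the right and the rails are on the left. Measuring these.

```bash
python3 - <<'E'
from h import *
import json
np.set_printoptions(suppress=True,precision=1,linewidth=200)
c=json.load(open("w6.json"));g=cv2.imread("pics/w6.png",0)
print(g[158:216:3,236:264])
C=lambda x,y,z:plane(c,(x*.64,y*.64),z)
# cover plate corners z78; rail outer ends z74; stop top z88
q=[C(342,214,78),C(445,222,78),C(432,346,78),C(338,339,78)];
for a in q: print("cover corner",a)
m=sum(q)/4;print("cover centre",m)
for i,j in((0,1),(3,2),(0,3),(1,2)): d=q[j]-q[i];print(np.linalg.norm(d),np.degrees(np.arctan2(d[1],d[0])))
b=(g<40).astype(np.uint8);b[:, :290]=0;b[:150]=0;b[215:]=0;b[:,345:]=0
n,l,s,ce=cv2.connectedComponentsWithStats(b);i=1+s[1:,4].argmax();print("stop",s[i],ce[i],plane(c,ce[i],86))
E
```

```text
[[222 224 221 218 217 219 222 221 217 211 204 201 200 202 206 209 215 224 228 228 234 237 236 235 234 235 235 236]
 [222 223 220 216 217 219 220 211 192 171 156 150 147 147 146 144 143 142 138 130 144 201 229 224 209 213 224 232]
 [222 222 219 216 216 220 219 207 197 185 176 171 168 167 163 161 158 156 152 145 135 155 170 174 175 174 176 175]
 [222 222 218 213 216 220 220 219 230 238 238 237 236 234 234 234 233 232 230 223 190 167 167 172 176 175 174 179]
 [224 222 217 214 218 221 221 226 233 239 239 239 238 237 237 237 236 236 235 223 188 170 172 174 176 176 176 179]
 [223 222 218 215 217 218 215 226 237 239 239 238 237 236 237 236 236 235 234 215 179 168 172 174 175 175 176 180]
 [224 221 215 216 217 218 214 228 237 239 239 238 236 237 237 236 236 235 230 207 171 165 172 175 176 175 177 178]
 [223 219 216 215 219 217 215 228 238 240 239 238 236 236 238 236 236 233 225 196 169 169 174 177 176 177 179 180]
 [222 219 215 215 219 220 222 232 239 240 239 238 236 237 236 236 236 234 221 186 170 172 174 176 176 178 178 179]
 [223 219 214 216 219 219 227 235 240 239 238 237 236 236 237 236
[... 892 characters left out ...]
 236 235 236 236 236 235 231 214 192 216 231 232 222 207 194 187 181 182 182]
 [235 234 236 237 234 233 230 229 230 228 228 227 224 225 226 226 225 231 236 237 237 237 237 239 240 238 233 225]
 [226 224 226 228 230 229 229 233 235 237 238 237 238 238 239 239 238 238 237 237 237 237 238 239 240 239 239 240]]
cover corner [ 502.5 -340.9   78. ]
cover corner [ 522.4 -396.9   78. ]
cover corner [ 448.3 -423.9   78. ]
cover corner [ 428.7 -367.9   78. ]
cover centre [ 475.5 -382.4   78. ]
59.44335591242204 -70.43818781299242
59.33457277592643 -70.68517020946808
78.60343247067269 -159.88125243390328
78.85820704888764 -159.96249383733505
stop [332 176   1   1   1] [332. 176.] [ 513.  -448.3   86. ]
```

```bash
python3 - <<'E'
from h import *
import json
np.set_printoptions(suppress=True,precision=1)
from plan import plan
c=json.load(open("w6.json"))
a=plane(c,(249.7,166.5),102);b=plane(c,(246.8,209.5),102);rib=(a+b)/2;d=b-a
print(a,b,rib,np.linalg.norm(d),np.degrees(np.arctan2(d[1],d[0])))
st=plane(c,(495*.64,287*.64),88);y=np.radians(109.7);v=np.array([np.cos(y),np.sin(y),0]);print("stop",st,"rib-stop along y",(rib-st)@v,"across",(rib-st)@[v[1],-v[0],0])
# rail +y end at y=96, z74; -y rail end hidden
e=(plane(c,(218*.64,216*.64),74)+plane(c,(220*.64,311*.64),74))/2;print("rail end",e,"rib to rail end",(e-rib)@v)
plan([(50,rib[0],rib[1],150,19.8),(50,rib[0],rib[1],103,19.8)],step=45)
E
```

```text
[ 494.6 -374.7  102. ] [ 457.6 -388.3  102. ] [ 476.1 -381.5  102. ] 39.4165235723035 -159.89268391662037
stop [ 501.3 -438.4   88. ] rib-stop along y 62.06617109559191 across -4.485206699588405
rail end [ 442.9 -284.3   74. ] rib to rail end 102.73453275091994
[[[50, -0.1, -2.0, 37.5, 0, 0, 2.1], [50, -0.3, -3.9, 75.0, 0, 0, 4.2], [50, -0.3, -3.9, 98.5, 0, 0, 4.2], [50, -0.3, -3.9, 122.0, 0, 0, 4.2]]]
cmd -> [ 476.1 -381.5  103.    19.8]
```

Rib at (476,-381.5), box y axis at 109.7°. I'll use 32 mm opening so the fingers stay away from the stop mushroom. Descending and gripping the rib.

Request:
carry_out(commands=[[[32,-0.1,-2.0,37.5,0,0,2.1],[32,-0.3,-3.9,75.0,0,0,4.2],[32,-0.3,-3.9,98.5,0,0,4.2],[32,-0.3,-3.9,122.0,0,0,4.2],[32,-0.3,-3.9,122.0,0,0,4.2]]], grip_force=40)

```text
time: 16.82
tool_pos: [474.8, -380.2, 100.6]
tcp_rot: [-179.8, 0.1, 19.8]
ft_force: [-0.7, 0.9, 0.5]
finger_gap: 31.7
```

Request:
carry_out(commands=[[[32,0,0,0,0,0,0],[8,0,0,0,0,0,0],[8,0,0,0,0,0,0],[8,0,0,0,0,0,0],[8,0,0,0,0,0,0]]])

```text
time: 17.45
tool_pos: [476.9, -382.3, 104.8]
tcp_rot: [179.9, -0.1, 19.8]
ft_force: [-0.3, 0.9, 6.1]
finger_gap: 11.0
```

Request:
carry_out(commands=[[[8,0,-12,-1,0,0,0],[8,0,-24,-1,0,0,0],[8,0,-36,-1,0,0,0],[8,0,-48,-1,0,0,0],[8,0,-54,-1,0,0,0]]])

```text
time: 18.08
tool_pos: [458.3, -329.8, 104.8]
tcp_rot: [179.9, -0.1, 19.8]
ft_force: [4.3, -0.5, 4.5]
finger_gap: 10.9
```

Request:
carry_out(commands=[[[8,0,0,0,0,0,0],[8,0,-3,0,0,0,0],[8,0,-5,0,0,0,0],[8,0,-6,0,0,0,0],[8,0,-6,0,0,0,0]]])

```text
time: 18.7
tool_pos: [456.4, -324.6, 104.8]
tcp_rot: [179.9, -0.1, 19.8]
ft_force: [4.8, 0.7, 6.2]
finger_gap: 10.9
```

Request:
carry_out(commands=[[[8,0,-1.5,0,0,0,0],[8,0,-3,0,0,0,0],[8,0,-3,0,0,0,0]]])

```text
time: 19.08
tool_pos: [455.5, -321.9, 104.8]
tcp_rot: [179.9, -0.1, 19.8]
ft_force: [5.9, -0.8, 5.0]
finger_gap: 11.0
```

Request:
carry_out(commands=[[[8,0,-1.5,0,0,0,0],[8,0,-3,0,0,0,0],[8,0,-3,0,0,0,0]]])

```text
time: 19.45
tool_pos: [455.3, -321.7, 104.9]
tcp_rot: [179.6, -0.1, 19.8]
ft_force: [12.2, -13.1, -6.6]
finger_gap: 10.9
```

The cover hit its end stop after 64.3 mm, so it started about 1.7 mm ajar. I'll relax, release, rise, and go over the button with shut fingers.

Request:
carry_out(commands=[[[8,0,3,0,0,0,0],[8,0,3,0,0,0,0],[30,0,3,0,0,0,0],[30,0,3,0,0,0,0],[30,0,3,0,0,0,0]]])

```text
time: 20.08
tool_pos: [454.1, -321.7, 103.3]
tcp_rot: [-179.9, 0.1, 19.8]
ft_force: [-0.5, 0.6, 0.4]
finger_gap: 30.0
```

Request:
carry_out(commands=[[[30,0,0,-25,0,0,0],[30,0,0,-45,0,0,0],[0,0,33,-45,0,0,0],[0,0,66,-45,0,0,0],[0,0,66,-45,0,0,0]]])

```text
time: 20.7
tool_pos: [477.4, -386.2, 149.5]
tcp_rot: [179.9, -0.0, 19.7]
ft_force: [-0.5, 0.9, -0.2]
finger_gap: 0.3
```

Request:
carry_out(commands=[[[0,0,0,0,0,0,0],[0,0,0,0,0,0,0]]])

```text
time: 20.95
tool_pos: [476.9, -383.6, 149.0]
tcp_rot: [-180.0, 0.0, 19.8]
ft_force: [0.5, 0.7, -0.7]
finger_gap: 0.0
```

```bash
python3 - <<'E'
from h import *
s=r.sense();print(s["time"],s["tool_pos"],s["ft_force"],s["finger_gap"]);c=viewer.calibration("wrist");im=viewer.snapshot("wrist")
print("button exp px",proj(c,[477.4,-383.9,71]),"open rib",proj(c,[455.3,-321.7,102]))
o=cv2.resize(im[...,::-1],(800,600),interpolation=cv2.INTER_CUBIC);cv2.imwrite("pics/w7.png",o)
E
```

```text
20.95 [ 476.94670374 -383.5521188   149.00386114] [ 0.52492191  0.65365509 -0.68690216] 0.021688052571266533
button exp px [253.96860235 208.07786956] open rib [148.43924065 226.86010232]
```

View pics/w7.png

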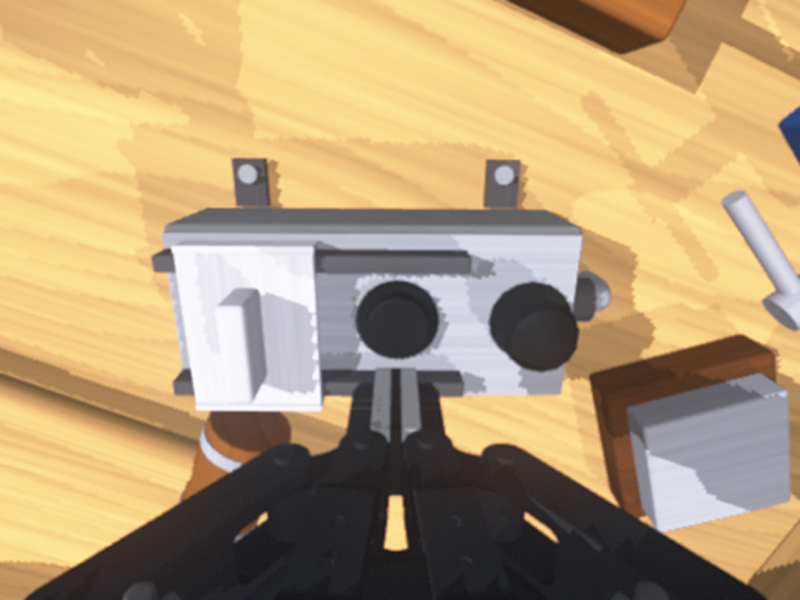

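The cover is fully open with the start button clear at (398,320), right under the fingertips, and the stop is well off to the right. Pressing straight down.

Request:
carry_out(commands=[[[0,0,0,30,0,0,0],[0,0,0,52,0,0,0],[0,0,0,56,0,0,0],[0,0,0,56,0,0,0]]])

```text
time: 21.5
tool_pos: [477.3, -384.2, 93.5]
tcp_rot: [180.0, -0.0, 19.8]
ft_force: [1.8, -0.5, 0.1]
finger_gap: -0.2
```

Request:
carry_out(commands=[[[0,0,0,3,0,0,0],[0,0,0,6,0,0,0],[0,0,0,9,0,0,0],[0,0,0,9,0,0,0],[0,0,0,9,0,0,0]]])

```text
time: 22.12
tool_pos: [477.8, -384.9, 84.8]
tcp_rot: [179.9, -0.1, 19.8]
ft_force: [3.3, -1.7, 3.8]
finger_gap: 0.1
```

Request:
carry_out(commands=[[[0,0,0,1.5,0,0,0],[0,0,0,3,0,0,0],[0,0,0,3,0,0,0],[0,0,0,3,0,0,0]]])

```text
time: 22.62
tool_pos: [477.9, -385.0, 83.8]
tcp_rot: [179.9, -0.1, 19.8]
ft_force: [-3.6, 3.4, 21.0]
finger_gap: 0.1
```

Bottomed out: 21 N at tip z≈64.8, where full travel is 65. Back up and over to the rib.

Request:
carry_out(commands=[[[0,0,0,-25,0,0,0],[0,0,0,-68,0,0,0],[32,0,-33,-68,0,0,0],[32,0,-66,-68,0,0,0],[32,0,-66,-68,0,0,0]]])

```text
time: 23.25
tool_pos: [453.3, -319.8, 147.5]
tcp_rot: [-179.8, 0.1, 19.9]
ft_force: [0.5, -0.0, -0.5]
finger_gap: 32.0
```

Request:
carry_out(commands=[[[32,0,0,0,0,0,0],[32,0,0,0,0,0,0],[32,0,0,25,0,0,0],[32,0,0,44,0,0,0],[32,0,0,44,0,0,0]]])

```text
time: 23.88
tool_pos: [453.4, -321.5, 102.5]
tcp_rot: [-179.8, 0.1, 19.8]
ft_force: [-0.1, 0.6, 0.3]
finger_gap: 31.9
```

Request:
carry_out(commands=[[[32,0,0,0,0,0,0],[8,0,0,0,0,0,0],[8,0,0,0,0,0,0],[8,0,0,0,0,0,0],[8,0,0,0,0,0,0]]])

```text
time: 24.5
tool_pos: [455.4, -322.8, 106.2]
tcp_rot: [179.9, -0.1, 19.8]
ft_force: [-0.8, -0.2, 5.8]
finger_gap: 10.9
```

Request:
carry_out(commands=[[[8,0,14,0,0,0,0],[8,0,28,0,0,0,0],[8,0,42,0,0,0,0],[8,0,54,0,0,0,0],[8,0,60,0,0,0,0]]])

```text
time: 25.12
tool_pos: [475.5, -379.7, 106.2]
tcp_rot: [179.9, -0.0, 19.8]
ft_force: [-3.0, 1.8, 7.4]
finger_gap: 10.7
```

Request:
carry_out(commands=[[[8,0,0,0,0,0,0],[8,0,2,0,0,0,0],[8,0,4,0,0,0,0],[8,0,5.5,0,0,0,0],[8,0,5.5,0,0,0,0]]])

```text
time: 25.75
tool_pos: [477.2, -384.3, 106.2]
tcp_rot: [179.9, -0.0, 19.8]
ft_force: [-3.4, 0.3, 7.6]
finger_gap: 10.9
```

Request:
carry_out(commands=[[[8,0,1.5,0,0,0,0],[8,0,3,0,0,0,0],[8,0,3,0,0,0,0]]])

```text
time: 26.12
tool_pos: [477.3, -384.6, 106.1]
tcp_rot: [-179.7, 0.0, 19.8]
ft_force: [-9.2, 12.3, 17.6]
finger_gap: 10.7
```

It stopped hard at 66.6 mm from the open position, so the cover is fully shut. Relax, release and retreat.

Request:
carry_out(commands=[[[8,0,-1.5,0,0,0,0],[8,0,-1.5,0,0,0,0],[30,0,-1.5,0,0,0,0],[30,0,-1.5,0,0,0,0],[30,0,-1.5,0,0,0,0]]])

```text
time: 26.75
tool_pos: [477.4, -385.3, 104.7]
tcp_rot: [-180.0, 0.0, 19.8]
ft_force: [0.3, 0.6, 0.5]
finger_gap: 29.5
```

Request:
carry_out(commands=[[[30,0,0,-20,0,0,0],[30,0,0,-60,0,0,0],[30,0,0,-110,0,0,0],[30,0,0,-150,0,0,0],[30,0,0,-150,0,0,0]]])

```text
time: 27.38
tool_pos: [479.4, -387.1, 262.1]
tcp_rot: [179.5, -0.3, 19.8]
ft_force: [1.5, -0.1, -0.5]
finger_gap: 30.0
```

```bash
python3 - <<'E'
from h import *
for _ in range(6): viewer.snapshot("wrist")
s=r.sense();print(s["time"],s["tool_pos"],s["ft_force"],s["finger_gap"]);w=viewer.snapshot("wrist")[...,::-1];a=viewer.snapshot("side")[...,::-1]
c=np.zeros((600,800,3),np.uint8);c[:300,:400]=cv2.resize(w,(400,300),interpolation=cv2.INTER_AREA)
c[300:]=cv2.resize(a[90:192,165:301],(800,600))[:300]
c[:300,400:]=cv2.resize(a[230:330,240:373],(400,300),interpolation=cv2.INTER_CUBIC)
c[300:,:400]=cv2.resize(a[105:195,160:280],(400,300),interpolation=cv2.INTER_CUBIC)
c[300:,400:]=cv2.resize(viewer.snapshot("scene")[...,::-1],(400,300),interpolation=cv2.INTER_AREA)
cv2.imwrite("pics/c9.png",c)
E
```

```text
27.675 [ 476.899871   -384.78058997  253.47693477] [ 0.31196779 -0.50061707  0.75421025] 29.988827059426995
```

View pics/c9.png

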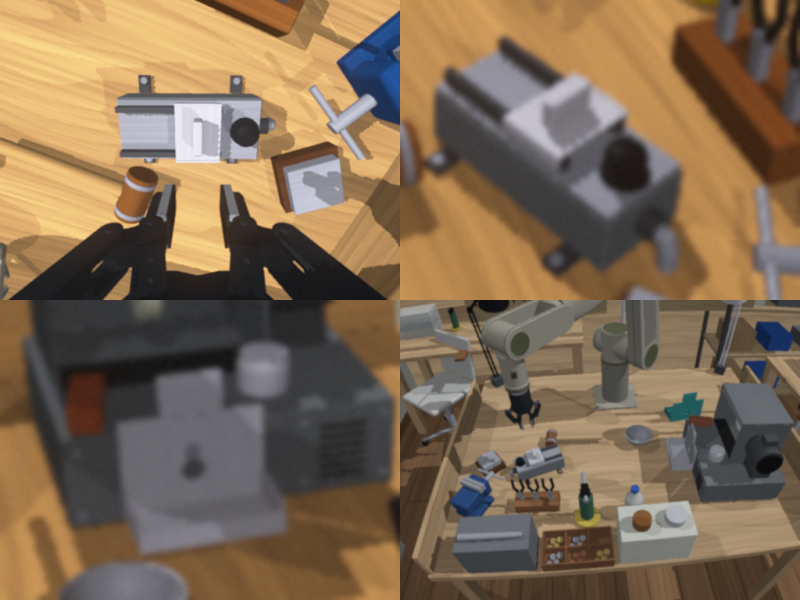

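```bash
python3 -c "
from bench import r
s=r.sense();print(s['time'],s['ft_force'],s['qd']);print(r.hand_in())"
```

```text
27.825 [ 0.04074218  0.21118539 -0.01923672] [ 0.02537121 -0.14971691 -0.31905275  0.12310842  0.0241048   0.0677007 ]
the job is handed in; nothing more can be done
None
```

The polisher job is done and handed in at 27.8 s of the 69 s allowed.

- **Tray:** I hung the aluminium tray on the stud: mouth over the head, touched the panel where predicted, lowered about 25 mm until it took its own weight, then released it. The last side picture shows it hanging clear of the bench with the stud head at the top of the slot.
- **Cover and start button:** I slid the cover open to its end stop; it had started about 2 mm ajar. I pressed the start button to the bottom (21 N, tip at about 65 mm height, which is full travel) and slid the cover back to its shut stop, 66.6 mm from the open end. The last pictures show it shut.
- **Rest of the scene:** I did not go near the stop button, and I saw nothing else shifted in the final pictures. Before hand-in the wrist force was near zero and the gripper was about 130 mm above the box.

**Disagreements:** The wrist and side cameras differed by 2–3 mm on the stud's sideways position. I used -2 mm within that spread; the head passed through the mouth without contact. My first estimate of the stop button's position was also inconsistent between cameras, but I did not rely on it. I could not read the cover and start-button travel directly, so both rest on arm position and force.

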